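# Find the through-drilled hinge bush with the probe pin

## Task

Three gate-hinge bushes are welded on the steel bar, and only one is bored right through. Take the collared pin from the wooden rack, probe the bores with it until you find the through one, and leave the pin standing in that bore, fully home with its collar down on the rim, and let go.

Things in the scene. Friction and masses are not known exactly. Their poses are not given: they have to be found in the camera images.
- pin: Steel pin, 0.26 kg, upright in a hole of a fixed wooden rack (66 mm high), collar on its top; lifts straight out. Origin: on the axis at the collar's underside, z up. Below: shank 14 mm thick, 60 mm long, tapered tip. Above: collar 38 mm wide, 8 mm thick, then round grip 22 mm wide, from 8 to 58 mm above the origin. A plain headless rod 80 mm away in the rack (top 118 mm above bench) is not needed.
- bore_left (a point): Centre of the mouth (at rim height, 68 mm above the bench) of the left (+y end) one of three identical upright steel bushes welded in a row on a flat steel bar; outside 46 mm, bore 30 mm, 90 mm apart. z up, y along the bar to the left bush. The bar lies roughly along y and is fixed to the bench.
- bore_mid (a point): Centre of the mouth (at rim height, 68 mm above the bench) of the middle one of three identical upright steel bushes welded in a row on a flat steel bar; outside 46 mm, bore 30 mm, 90 mm apart. z up, y along the bar to the left bush. One of the three bores, not known which, is through: there the pin's collar comes down on the rim.
- bore_right (a point): Centre of the mouth (at rim height, 68 mm above the bench) of the right (-y end) one of three identical upright steel bushes welded in a row on a flat steel bar; outside 46 mm, bore 30 mm, 90 mm apart. z up, y along the bar to the left bush. The two blind bores have a flat bottom 35 mm below the mouth: there the pin stops with its collar 25 mm above the rim.

How it is judged (in metres and radians):
At the end, for the whole second after the job is handed in: The pin stands at rest and released in the through bore: collar underside within 6 mm of the rim's height, its axis within 13 mm of the bore's centre, upright within 10 degrees (((horizontal distance between pin and bore_left below 0.013 m and z of pin in the frame of bore_left between -0.006 and 0.006 m) or (horizontal distance between pin and bore_mid below 0.013 m and z of pin in the frame of bore_mid between -0.006 and 0.006 m) or (horizontal distance between pin and bore_right below 0.013 m and z of pin in the frame of bore_right between -0.006 and 0.006 m)) and angle between pin's own z axis and vertical below 0.175 rad and linear speed of pin below 0.02 m/s); the robot touches nothing.
It also fails if it takes over 45 s, if anything falls off the work surface, if the arm or the gripper's body presses on something with over 40 N, if the wrist force passes 120 N, or if a joint passes its speed limit or range.

## Robot

A 7-joint arm with a two-finger parallel gripper is mounted at the origin on the work surface. World frame = base frame: x ahead of the robot, y to its left, z up, the work surface at z = 0. Lengths are in mm, angles in rad, forces in N, time in s.
With the tool pointing down it reaches from about 400 to 875 mm from the base axis. Payload 4.4 kg.
Tool frame: the origin (TCP) lies between the finger pads; the fingertips stand ctrl.tcp_to_tips ahead of it and the grasp point (between the pads) lies 8 mm behind it (ctrl.tcp_to_tips is the distance from the TCP to the fingertips, in mm); z points along the fingers, y is the direction in which the jaws open and shut (so a half turn about z gives the same grasp; the last joint's range is limited). The gripper opens to 85 mm and grips with 20 to 120 N. Pads are 22 mm wide; open, the fingers measure 114 mm over their backs; the gripper's body (76 mm by 85 mm) begins 54 mm behind the grasp point. The pads swing forward as they close: fully open they stand 13 mm farther back than shut.
Start: joints at [1.102, 0.628, 0.038, 1.517, -0.027, 0.996, -0.02], TCP at [254.825, -597.981, 242.313] pointing down, gripper open.
Joint ranges: [-3.06, 3.06], [-0.37, 2.12], [-1.25, 1.32], [0.18, 2.47], [-1.1, 4.24], [0.23, 1.98], [-2.94, 2.94]. Speed limits (rad/s): [2.57, 2.57, 3.14, 3.14, 3.14, 3.14, 3.14].

## Interface

Orientations are given as [roll, pitch, yaw] about the fixed x, y, z axes, in that order (R = Rz(yaw) Ry(pitch) Rx(roll)).
In Python, from cell import ctrl gives the robot as it stands.
- The arm moves only by the tool send_rows, never from a script. Its argument "rows" is a list of rows, each an object of numbers: "x", "y", "z": the shift along the world's x, y, z in cm; "roll": the turn about the world's z in degrees; "claw": the closure, from 0 (fully open) to 1 (shut). A call has 1 to 5 rows; each row is the pose to reach, as a shift and turn from the pose commanded when the call began; what a row does not reach only later rows make up. A row lasts 1/12 s, in which the tool goes at most 41.7 mm and 7.16 degrees, less where a joint would pass 70% of its speed; a pose out of reach is approached as far as the arm can. A call with a gripper value outside its range is refused whole. The fingers move at their own pace and stop on an object; the grip force is fixed at half the most. Time passes only in rows, so rows that repeat a pose let the fingers close. It gives the time, the measured TCP pose, the force and the opening at its end, in the units of the state.
- ctrl.read_state(): the state, without advancing time (a new reading comes with each control period).
- ctrl.get_image(name): name is "scene" or "side" or "wrist"; returns (picture, depth): 384x512x3 uint8, blue, green, red; 384x512 float32, mm along the optical axis (not along the pixel's ray), 0 where there is no reading.
- ctrl.get_calibration(name): a dict with "intrinsics" (3x3 intrinsics, pixels), "T" (4x4, takes a point from camera to world coordinates). Camera axes: x right, y down, z forward; pixel columns grow to the right and rows downward; lengths in mm; the calibration is good to about 2 mm. A picture is of the moment at which its call begins: read the wrist's pose just before it. get_calibration takes no time and is no camera call; for the wrist camera it gives the pose at the moment of the call.
- ctrl.finish_job(): hands the job in, once; it reports no verdict.
Trained networks look in the newest picture that a camera, given by its name, has taken for a name from the list of things; names that differ only in an ending like _2 or _b are one class to them, and where a whole thing is asked for, a point or a joint stands for the part that bears it (a point fixed in the world has none). Each returns a list of dicts, best first, with "confidence" (0 to 1); they miss things now and then, are a little off and sometimes report something else, mostly with a low value. They report only what shows in the picture. A call takes as long as a camera call.
- ctrl.recognise(camera, query): "uv" ([column, row] in pixels, amid what is visible of it).
- ctrl.regions_of(camera, query): "region" (384x512 bool, what is visible of it) and "uv" ([column, row] in pixels, amid what is visible of it).
- ctrl.place_of(camera, query): "uv" ([column, row] in pixels: a listed point, or the origin of a listed thing).
The state is a dict: "clock": time; "qpos": joint angles; "qd": joint speeds; "tau": joint torques, N m; "eef_pos": TCP position; "tool_rot": TCP orientation; "force": force on the tool from outside, world axes, zero at the start; "torque": the same for the moment, N m; "width": finger opening in mm.
Only numpy, scipy, OpenCV 4.12 (cv2) and the standard library are available. Lean on these libraries where they do the work, as an engineer would, in place of code of your own. Each camera call takes 0.05 s, during which the arm holds its last target. There are 200 camera calls.

## Working session

There is one attempt and no reset: what is moved stays moved. The work goes in short steps, Python scripts to look and compute and a tool call to move; the robot and the scene stay as the last step left them, time stands still between calls to the robot, and variables do not carry over. Pictures are saved under pics/ and viewed, on a budget of 10 in all, crops included, one or two more only if the job needs it, and the job is handed in when it is done.

Besides the shell and the picture viewer there is one more tool, called as a command line: name --argument value ..., lists and objects as JSON in quotes. send_rows: Moves the arm, as the interface text tells. Its arguments: {"type":"object","properties":{"rows":{"type":"array"}},"required":["rows"]}

```bash
mkdir -p pics
cat > h.py <<'E'
import numpy as np, cv2
from cell import ctrl
def world(cam,u,v,depth=None,z=None):
    c=ctrl.get_calibration(cam);K=np.array(c["intrinsics"]);T=np.array(c["T"])
    r=np.linalg.solve(K,[u,v,1.])
    if z is not None:
        d=T[:3,:3]@r; s=(z-T[2,3])/d[2]; return T[:3,3]+s*d
    return (T@np.append(r*depth,1))[:3]
E
python3 - <<'E'
from h import *
s=ctrl.read_state();print({k:np.round(s[k],3) for k in("clock","eef_pos","tool_rot","force","width")},ctrl.tcp_to_tips)
ims=[]
for c in("scene","side"):
    p,d=ctrl.get_image(c);ims.append(p)
    for q,z in(("pin",None),("bore_left",68),("bore_mid",68),("bore_right",68)):
        for r in ctrl.place_of(c,q)[:2]:
            u,v=r["uv"];zz=z if z else 66
            print(c,q,round(r["confidence"],2),np.round([u,v]),np.round(world(c,u,v,z=zz)), np.round(world(c,u,v,depth=d[int(v),int(u)])))
cv2.imwrite("pics/a.png",cv2.resize(np.hstack(ims),(800,300)))
E
```

```text
{'clock': np.float64(0.0), 'eef_pos': array([ 254.577, -597.415,  241.385]), 'tool_rot': array([-3.14 ,  0.   ,  0.403]), 'force': array([ 1.412, -0.578,  0.655]), 'width': np.float64(85.645)} 11.0
scene pin 0.64 [327. 210.] [545. 163.  66.] [553. 162.  76.]
scene bore_left 0.71 [204. 212.] [586. -75.  68.] [575. -79.  53.]
scene bore_mid 0.67 [160. 206.] [ 585. -163.   68.] [1031.   88.  661.]
scene bore_mid 0.51 [327. 209.] [543. 163.  68.] [555. 161.  82.]
scene bore_right 0.9 [116. 201.] [ 584. -254.   68.] [ 574. -262.   54.]
side pin 0.75 [192. 254.] [544. 172.  66.] [535. 178.  75.]
side bore_left 0.88 [278. 185.] [600. -83.  68.] [600. -83.  68.]
side bore_mid 0.91 [307. 176.] [ 586. -155.   68.] [ 599. -172.   57.]
side bore_right 0.92 [334. 165.] [ 576. -233.   68.] [ 576. -232.   68.]
```

View pics/a.png

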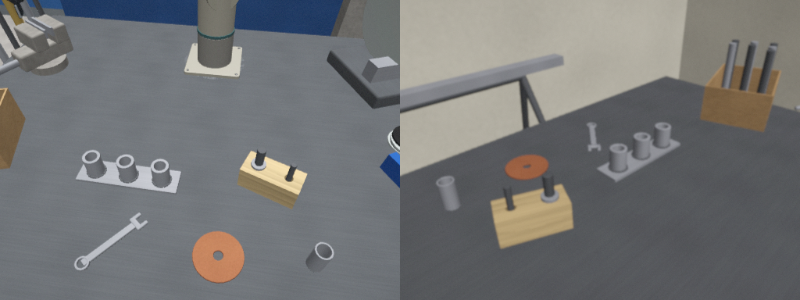

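send_rows --rows '[{"x":4,"y":3,"z":1,"roll":7,"claw":0},{"x":6.5,"y":6,"z":2,"roll":14,"claw":0},{"x":8.5,"y":9.5,"z":3,"roll":21,"claw":0},{"x":10.5,"y":13,"z":4,"roll":28,"claw":0},{"x":12,"y":16.5,"z":5,"roll":35,"claw":0}]'

```text
clock: 0.92
eef_pos: [374.4, -435.7, 291.5]
tool_rot: [3.141, -0.0, 1.02]
force: [0.6, 0.1, 0.5]
width: 85.5
```

send_rows --rows '[{"x":2,"y":3.5,"z":1,"roll":7,"claw":0},{"x":4,"y":7,"z":2,"roll":14,"claw":0},{"x":6,"y":10.5,"z":3,"roll":21,"claw":0},{"x":8,"y":14,"z":3,"roll":28,"claw":0},{"x":9.5,"y":17.5,"z":3,"roll":32,"claw":0}]'

```text
clock: 1.33
eef_pos: [469.6, -260.6, 322.2]
tool_rot: [3.139, 0.001, 1.578]
force: [0.6, -0.0, -0.6]
width: 85.2
```

send_rows --rows '[{"x":0,"y":3,"z":0,"roll":0,"claw":0},{"x":0,"y":6,"z":0,"roll":0,"claw":0},{"x":0,"y":9,"z":0,"roll":0,"claw":0},{"x":0,"y":9,"z":0,"roll":0,"claw":0}]'

```text
clock: 1.67
eef_pos: [468.3, -165.3, 321.6]
tool_rot: [3.141, -0.003, 1.581]
force: [-0.1, 0.0, 0.5]
width: 85.8
```

```bash
cat > look.py <<'E'
from h import *
import sys
s=ctrl.read_state();print({k:np.round(s[k],3) for k in("clock","eef_pos","tool_rot","force","width","qpos")})
c="wrist"
print(np.round(ctrl.get_calibration(c)["T"],2))
p,d=ctrl.get_image(c)
for q in sys.argv[2:]:
    for r in ctrl.place_of(c,q)[:3]:
        u,v=r["uv"];print(q,round(r["confidence"],2),np.round([u,v]),np.round(world(c,u,v,z=68),1),np.round(world(c,u,v,depth=d[int(v),int(u)]),1))
cv2.imwrite(sys.argv[1],p);np.save("d.npy",d)
E
python3 look.py pics/b.png bore_left bore_mid bore_right
```

```text
{'clock': np.float64(1.667), 'eef_pos': array([ 468.271, -165.33 ,  321.619]), 'tool_rot': array([ 3.141e+00, -3.000e-03,  1.581e+00]), 'force': array([-0.146,  0.027,  0.547]), 'width': np.float64(85.798), 'qpos': array([ 0.55 ,  0.334, -0.358,  1.818,  0.132,  1.014,  0.151])}
[[ 1.0000e+00  1.0000e-02  0.0000e+00  4.6745e+02]
 [ 1.0000e-02 -9.7000e-01 -2.6000e-01 -9.8750e+01]
 [-0.0000e+00  2.6000e-01 -9.7000e-01  4.5346e+02]
 [ 0.0000e+00  0.0000e+00  0.0000e+00  1.0000e+00]]
bore_left 0.75 [354.  85.] [586.1 -81.8  68. ] [600.8 -79.1  20.1]
bore_mid 0.93 [346. 160.] [ 582.9 -171.1   68. ] [ 593.4 -177.1   32.9]
bore_right 0.79 [343. 229.] [ 586.4 -263.7   68. ] [ 593.4 -273.    45.2]
```

View pics/b.png

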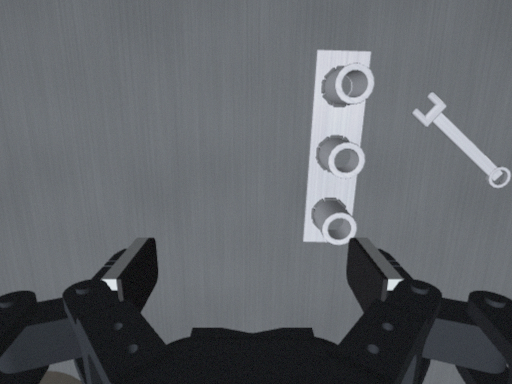

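The three rims show at about (355,83), (346,160) and (339,228), clear of the fingers. I'll fit them from the depth image.

```bash
cat > rims.py <<'E'
from h import *
d=np.load("d.npy");c=ctrl.get_calibration("wrist");K=np.array(c["intrinsics"]);T=np.array(c["T"])
v,u=np.mgrid[:384,:512];P=np.stack([u,v,np.ones_like(u)],-1)@np.linalg.inv(K).T*d[...,None]
W=P@T[:3,:3].T+T[:3,3]
def rims(lo=62,hi=75,box=(530,640,-310,-40)):
    m=(W[...,2]>lo)&(W[...,2]<hi)&(d>0)&(W[...,0]>box[0])&(W[...,0]<box[1])&(W[...,1]>box[2])&(W[...,1]<box[3])
    n,l,st,ce=cv2.connectedComponentsWithStats(m.astype(np.uint8))
    for i in range(1,n):
        if st[i,4]>80:
            q=W[l==i]; h=cv2.convexHull(q[:,:2].astype(np.float32)); (x,y),r=cv2.minEnclosingCircle(h)
            e=cv2.fitEllipse(h)
            print(st[i],"circ",np.round([x,y,r],1),"ell",np.round(e[0],1),np.round(e[1],1),"z",np.round(np.median(q[:,2]),1))
if __name__=="__main__": rims()
E
python3 rims.py
```

```text
[334  64  40  41 779] circ [585.4 -83.8  22.9] ell [585.6 -83.9] [44.9 45.2] z 66.8
[327 142  38  37 673] circ [ 583.2 -173.6   22.9] ell [ 583.1 -173.4] [45.  45.4] z 67.3
[321 212  36  33 587] circ [ 580.7 -263.3   22.9] ell [ 580.7 -263.1] [45.  45.3] z 67.7
```

send_rows --rows '[{"x":1.5,"y":4,"z":0,"roll":0,"claw":0},{"x":3,"y":8,"z":0,"roll":0,"claw":0},{"x":4.5,"y":12,"z":0,"roll":0,"claw":0},{"x":6,"y":15.5,"z":0,"roll":0,"claw":0},{"x":7.5,"y":19,"z":0,"roll":0,"claw":0}]'

```text
clock: 2.28
eef_pos: [543.8, 18.2, 321.0]
tool_rot: [3.141, 0.0, 1.57]
force: [0.5, -1.2, 0.5]
width: 85.7
```

send_rows --rows '[{"x":0,"y":4,"z":0,"roll":0,"claw":0},{"x":0,"y":8,"z":0,"roll":0,"claw":0},{"x":0,"y":11,"z":0,"roll":0,"claw":0},{"x":0,"y":11,"z":0,"roll":0,"claw":0},{"x":0,"y":11,"z":0,"roll":0,"claw":0}]'

```text
clock: 2.7
eef_pos: [543.2, 128.4, 320.8]
tool_rot: [-3.141, -0.0, 1.574]
force: [0.1, -0.2, -0.1]
width: 85.2
```

```bash
python3 look.py pics/c.png pin
python3 - <<'E'
from rims import *
for lo,hi in((70,79),(115,130),(60,69)): print(lo,hi);rims(lo,hi,(480,640,60,320))
E
```

```text
{'clock': np.float64(2.7), 'eef_pos': array([543.163, 128.432, 320.751]), 'tool_rot': array([-3.141, -0.   ,  1.574]), 'force': array([ 0.091, -0.204, -0.091]), 'width': np.float64(85.21), 'qpos': array([-0.003,  0.438, -0.415,  1.664,  0.195,  1.08 , -0.472])}
[[ 1.0000e+00  0.0000e+00 -0.0000e+00  5.4290e+02]
 [ 0.0000e+00 -9.7000e-01 -2.6000e-01  1.9545e+02]
 [-0.0000e+00  2.6000e-01 -9.7000e-01  4.5237e+02]
 [ 0.0000e+00  0.0000e+00  0.0000e+00  1.0000e+00]]
pin 0.89 [253. 128.] [544.7 165.4  68. ] [544.5 169.3 123.6]
70 79
[240 111  32  32 434] circ [546.8 166.7  18.9] ell [546.8 166.8] [36.9 37.1] z 74.1
115 130
[279  45  14  16 171] circ [576.6 241.1   6.9] ell [576.5 241. ] [13.1 13.4] z 117.6
[245 119  21  22 351] circ [546.8 167.   10.8] ell [546.7 167.1] [21.1 21.5] z 123.9
60 69
[ 218   16  105  148 6890] circ [562.6 203.7  82.3] ell [560.9 203.8] [105.2 176.7] z 65.9
```

View pics/c.png

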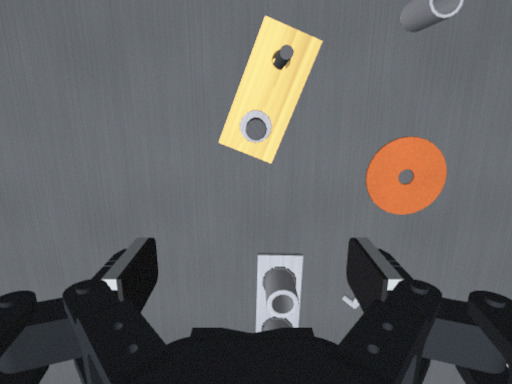

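send_rows --rows '[{"x":0.3,"y":3.6,"z":-2,"roll":0,"claw":0},{"x":0.3,"y":3.6,"z":-6,"roll":0,"claw":0},{"x":0.3,"y":3.6,"z":-10,"roll":0,"claw":0},{"x":0.3,"y":3.6,"z":-14,"roll":0,"claw":0},{"x":0.3,"y":3.6,"z":-16.5,"roll":0,"claw":0}]'

```text
clock: 3.22
eef_pos: [544.8, 159.7, 152.4]
tool_rot: [-3.138, 0.003, 1.568]
force: [-0.3, -0.6, 0.3]
width: 85.3
```

send_rows --rows '[{"x":0,"y":0,"z":0,"roll":0,"claw":0},{"x":0,"y":0,"z":0,"roll":0,"claw":0}]'

```text
clock: 3.38
eef_pos: [545.9, 161.3, 155.3]
tool_rot: [-3.139, 0.002, 1.569]
force: [0.6, -0.6, 0.3]
width: 85.0
```

send_rows --rows '[{"x":0.1,"y":0.6,"z":0,"roll":0,"claw":0},{"x":0.1,"y":0.6,"z":-3,"roll":0,"claw":0},{"x":0.1,"y":0.6,"z":-5.7,"roll":0,"claw":0},{"x":0.1,"y":0.6,"z":-5.7,"roll":0,"claw":0},{"x":0.1,"y":0.6,"z":-5.7,"roll":0,"claw":0}]'

```text
clock: 3.8
eef_pos: [547.6, 169.8, 100.3]
tool_rot: [3.141, -0.0, 1.572]
force: [0.0, 0.4, 1.0]
width: 85.5
```

send_rows --rows '[{"x":0,"y":-0.3,"z":-0.2,"roll":0,"claw":0},{"x":0,"y":-0.3,"z":-0.2,"roll":0,"claw":1},{"x":0,"y":-0.3,"z":-0.2,"roll":0,"claw":1},{"x":0,"y":-0.3,"z":-0.2,"roll":0,"claw":1},{"x":0,"y":-0.3,"z":-0.2,"roll":0,"claw":1}]'

```text
clock: 4.22
eef_pos: [547.3, 166.7, 97.9]
tool_rot: [3.14, -0.0, 1.572]
force: [0.3, -0.8, -0.9]
width: 38.8
```

send_rows --rows '[{"x":0,"y":0,"z":0,"roll":0,"claw":1},{"x":0,"y":0,"z":0,"roll":0,"claw":1},{"x":0,"y":0,"z":0,"roll":0,"claw":1},{"x":0,"y":0,"z":0,"roll":0,"claw":1}]'

```text
clock: 4.55
eef_pos: [547.2, 166.8, 97.6]
tool_rot: [3.141, -0.0, 1.572]
force: [-0.1, -0.9, 5.7]
width: 20.7
```

send_rows --rows '[{"x":0,"y":0,"z":1,"roll":0,"claw":1},{"x":0,"y":0,"z":3,"roll":0,"claw":1},{"x":0,"y":0,"z":5,"roll":0,"claw":1},{"x":0,"y":0,"z":8,"roll":0,"claw":1},{"x":0,"y":0,"z":11,"roll":0,"claw":1}]'

```text
clock: 4.97
eef_pos: [545.6, 166.2, 207.5]
tool_rot: [-3.138, 0.001, 1.573]
force: [1.4, -0.3, -2.7]
width: 21.0
```

send_rows --rows '[{"x":1,"y":-4,"z":0,"roll":0,"claw":1},{"x":2,"y":-8,"z":0,"roll":0,"claw":1},{"x":3,"y":-12,"z":0,"roll":0,"claw":1},{"x":3.8,"y":-16,"z":0,"roll":0,"claw":1},{"x":3.8,"y":-19,"z":0,"roll":0,"claw":1}]'

```text
clock: 5.38
eef_pos: [585.6, -28.1, 206.9]
tool_rot: [3.141, 0.002, 1.569]
force: [0.4, -0.2, -3.0]
width: 20.4
```

send_rows --rows '[{"x":0,"y":-3,"z":0,"roll":0,"claw":1},{"x":0,"y":-6,"z":0,"roll":0,"claw":1},{"x":0,"y":-6,"z":0,"roll":0,"claw":1},{"x":0,"y":-6,"z":0,"roll":0,"claw":1}]'

```text
clock: 5.72
eef_pos: [583.9, -86.3, 206.6]
tool_rot: [-3.14, 0.001, 1.567]
force: [0.1, 1.8, -2.7]
width: 20.5
```

```bash
python3 look.py pics/d.png pin
python3 - <<'E'
from h import *
print(ctrl.read_state()["clock"])
ims=[]
for c in("scene","side"):
    p,d=ctrl.get_image(c);ims.append(cv2.resize(p[120:312,60:316] if c=="scene" else p[90:282,150:406],(512,384)))
cv2.imwrite("pics/d.png",cv2.resize(np.hstack(ims),(800,300)))
E
```

```text
{'clock': np.float64(5.717), 'eef_pos': array([583.881, -86.348, 206.609]), 'tool_rot': array([-3.140e+00,  1.000e-03,  1.567e+00]), 'force': array([ 0.102,  1.843, -2.706]), 'width': np.float64(20.506), 'qpos': array([ 0.343,  0.607, -0.386,  1.72 ,  0.286,  0.872, -0.17 ])}
[[ 1.0000e+00 -0.0000e+00 -0.0000e+00  5.8431e+02]
 [-0.0000e+00 -9.7000e-01 -2.6000e-01 -1.9220e+01]
 [-0.0000e+00  2.6000e-01 -9.7000e-01  3.3817e+02]
 [ 0.0000e+00  0.0000e+00  0.0000e+00  1.0000e+00]]
pin 0.59 [250. 223.] [ 582.2 -119.6   68. ] [583.3 -67.3 204.1]
5.8167
```

View pics/d.png

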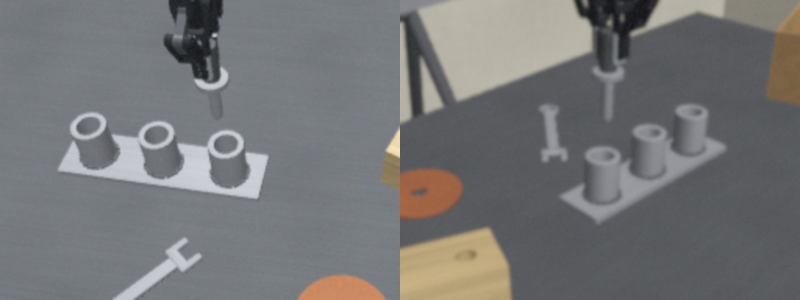

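The pin hangs upright in the jaws just above the left bush. I'll probe that one first.

send_rows --rows '[{"x":0.1,"y":0.2,"z":-2,"roll":0,"claw":1},{"x":0.1,"y":0.2,"z":-3.5,"roll":0,"claw":1},{"x":0.1,"y":0.2,"z":-3.5,"roll":0,"claw":1},{"x":0.1,"y":0.2,"z":-3.5,"roll":0,"claw":1}]'

```text
clock: 6.25
eef_pos: [585.3, -80.1, 171.6]
tool_rot: [-3.14, -0.001, 1.574]
force: [0.8, 0.2, -1.9]
width: 20.3
```

send_rows --rows '[{"x":0,"y":-0.35,"z":0,"roll":0,"claw":1},{"x":0,"y":-0.35,"z":-1.5,"roll":0,"claw":1},{"x":0,"y":-0.35,"z":-3,"roll":0,"claw":1},{"x":0,"y":-0.35,"z":-3.6,"roll":0,"claw":1},{"x":0,"y":-0.35,"z":-3.6,"roll":0,"claw":1}]'

```text
clock: 6.67
eef_pos: [585.4, -84.9, 135.5]
tool_rot: [-3.14, -0.0, 1.572]
force: [-0.6, -0.6, -2.7]
width: 20.6
```

send_rows --rows '[{"x":0,"y":0,"z":-0.4,"roll":0,"claw":1},{"x":0,"y":0,"z":-0.8,"roll":0,"claw":1},{"x":0,"y":0,"z":-1.1,"roll":0,"claw":1},{"x":0,"y":0,"z":-1.3,"roll":0,"claw":1},{"x":0,"y":0,"z":-1.3,"roll":0,"claw":1}]'

```text
clock: 7.08
eef_pos: [585.7, -84.9, 122.8]
tool_rot: [-3.141, -0.0, 1.572]
force: [-0.1, -0.4, -2.4]
width: 20.9
```

send_rows --rows '[{"x":0,"y":0,"z":-0.2,"roll":0,"claw":1},{"x":0,"y":0,"z":-0.4,"roll":0,"claw":1},{"x":0,"y":0,"z":-0.4,"roll":0,"claw":1}]'

```text
clock: 7.33
eef_pos: [585.7, -84.9, 118.8]
tool_rot: [-3.141, -0.0, 1.572]
force: [0.4, 1.4, -2.0]
width: 20.6
```

send_rows --rows '[{"x":0,"y":0,"z":-0.3,"roll":0,"claw":1},{"x":0,"y":0,"z":-0.6,"roll":0,"claw":1},{"x":0,"y":0,"z":-0.9,"roll":0,"claw":1},{"x":0,"y":0,"z":-1.2,"roll":0,"claw":1},{"x":0,"y":0,"z":-1.2,"roll":0,"claw":1}]'

```text
clock: 7.75
eef_pos: [585.3, -84.9, 106.3]
tool_rot: [-3.14, -0.0, 1.572]
force: [-0.5, -0.6, -3.0]
width: 20.6
```

Run:
```python
from h import *
s=ctrl.read_state();print(s["clock"],s["eef_pos"],s["force"])
ims=[]
for c in("scene","side"):
    p,d=ctrl.get_image(c);ims.append(cv2.resize(p[120:312,60:316] if c=="scene" else p[90:282,150:406],(512,384)))
cv2.imwrite("pics/e.png",cv2.resize(np.hstack(ims),(800,300)))
```

```text
7.75 [585.31023912 -84.88767719 106.25774959] [-0.51196374 -0.60156712 -3.04225   ]
```

View pics/e.png

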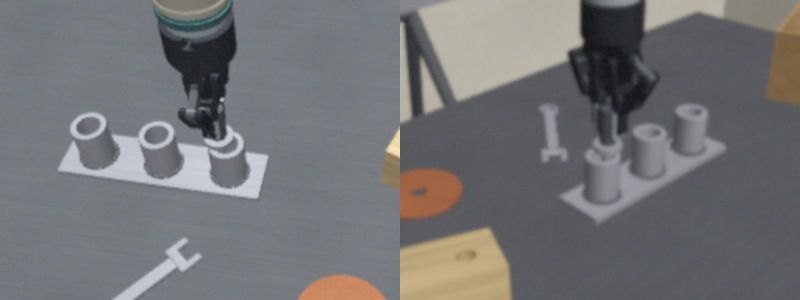

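In picture e the pin is in the left bush and its collar shows just above the rim, at about (219,138) scene and (607,146) side. It looks slightly off the rim's centre, so I'll check it with depth.

```bash
cat > cl.py <<'E'
from h import *
def cloud(c):
    p,d=ctrl.get_image(c);k=ctrl.get_calibration(c);K=np.array(k["intrinsics"]);T=np.array(k["T"])
    v,u=np.mgrid[:384,:512];W=np.stack([u,v,np.ones_like(u)],-1)@np.linalg.inv(K).T*d[...,None]@T[:3,:3].T+T[:3,3]
    return p,d,W
if __name__=="__main__":
  for c in("scene","side"):
    p,d,W=cloud(c)
    for lo in range(58,92,3):
        m=(d>0)&(abs(W[...,0]-585)<32)&(abs(W[...,1]+84)<32)&(W[...,2]>lo)&(W[...,2]<=lo+3)
        q=W[m]
        if len(q)>3: print(c,lo,len(q),np.round(q.min(0)),np.round(q.max(0)),np.round(np.median(p[m],0)))
E
python3 cl.py
```

```text
scene 58 25 [573. -95.  58.] [610. -52.  61.] [118. 112. 110.]
scene 61 23 [581. -91.  61.] [611. -52.  64.] [117. 111. 108.]
scene 64 25 [573. -91.  64.] [610. -52.  67.] [118. 113. 111.]
scene 67 103 [566. -94.  67.] [610. -52.  70.] [205. 198. 196.]
scene 70 15 [571. -77.  70.] [609. -53.  71.] [206. 199. 197.]
scene 76 18 [585. -99.  76.] [606. -64.  79.] [119. 114. 112.]
scene 79 13 [585. -89.  79.] [606. -64.  82.] [114. 109. 106.]
scene 82 83 [570. -98.  82.] [604. -64.  85.] [200. 193. 191.]
scene 85 34 [573. -96.  85.] [605. -64.  88.] [208. 201. 198.]
scene 88 5 [588. -86.  88.] [597. -72.  89.] [93. 90. 88.]
scene 91 6 [587. -76.  92.] [596. -72.  94.] [66. 64. 62.]
side 58 24 [563. -82.  58.] [603. -52.  61.] [141. 135. 133.]
side 61 47 [564. -88.  61.] [603. -52.  64.] [136. 131. 129.]
side 64 39 [564. -82.  64.] [604. -52.  67.] [135. 129. 128.]
side 67 72 [564. -89.  67.] [609. -53.  70.] [150. 144. 142.]
side 70 29 [563. -88.  70.] [608. -53.  72.] [152. 146. 145.]
side 76 13 [569. -93.  77.] [591. -63.  79.] [133. 126. 127.]
side 79 20 [568. -85.  79.] [599. -61.  82.] [132. 128. 126.]
side 82 53 [ 567. -100.   82.] [604. -61.  85.] [143. 137. 136.]
side 85 61 [569. -97.  85.] [604. -61.  88.] [143. 138. 136.]
side 88 12 [576. -86.  88.] [590. -70.  91.] [84. 82. 80.]
side 91 10 [575. -81.  91.] [590. -69.  94.] [72. 68. 68.]
```

send_rows --rows '[{"x":0,"y":0.5,"z":0,"roll":0,"claw":1},{"x":0,"y":0.5,"z":-0.2,"roll":0,"claw":1},{"x":0,"y":0.5,"z":-0.4,"roll":0,"claw":1},{"x":0,"y":0.5,"z":-0.4,"roll":0,"claw":1}]'

```text
clock: 8.28
eef_pos: [585.6, -79.7, 102.7]
tool_rot: [-3.141, -0.0, 1.573]
force: [0.9, -1.1, -2.5]
width: 20.9
```

```bash
python3 cl.py | awk '$2>66'
```

```text
scene 67 92 [569. -95.  67.] [610. -53.  70.] [204. 197. 194.]
scene 70 14 [580. -83.  70.] [609. -56.  73.] [204. 198. 195.]
scene 73 17 [584. -94.  73.] [605. -59.  76.] [134. 129. 127.]
scene 76 37 [571. -90.  76.] [605. -58.  79.] [133. 129. 126.]
scene 79 81 [573. -93.  79.] [606. -58.  82.] [205. 199. 197.]
scene 82 10 [572. -85.  82.] [605. -68.  85.] [134. 130. 128.]
scene 85 5 [587. -71.  85.] [594. -66.  88.] [71. 69. 66.]
scene 88 4 [585. -71.  88.] [594. -67.  90.] [84. 80. 77.]
scene 91 7 [585. -74.  91.] [602. -67.  94.] [72. 65. 64.]
side 67 60 [563. -87.  67.] [608. -52.  70.] [149. 143. 142.]
side 70 24 [564. -89.  70.] [606. -52.  73.] [152. 146. 146.]
side 73 26 [568. -87.  73.] [594. -57.  76.] [136. 129. 129.]
side 76 23 [567. -87.  76.] [604. -57.  79.] [142. 134. 133.]
side 79 84 [565. -92.  79.] [604. -57.  82.] [146. 140. 139.]
side 82 15 [567. -78.  82.] [591. -64.  85.] [102.  97.  97.]
side 85 12 [576. -80.  85.] [591. -65.  88.] [80. 76. 74.]
side 88 17 [575. -76.  88.] [590. -65.  91.] [80. 77. 74.]
side 91 13 [570. -84.  91.] [592. -65.  94.] [75. 71. 69.]
```

send_rows --rows '[{"x":0,"y":0.1,"z":-0.1,"roll":0,"claw":1},{"x":0,"y":0.1,"z":-0.2,"roll":0,"claw":1},{"x":0,"y":0.1,"z":-0.3,"roll":0,"claw":1},{"x":0,"y":0.1,"z":-0.3,"roll":0,"claw":1}]'

```text
clock: 8.72
eef_pos: [585.7, -78.9, 99.8]
tool_rot: [-3.141, -0.0, 1.572]
force: [-0.3, -0.2, -3.1]
width: 20.6
```

send_rows --rows '[{"x":0,"y":0,"z":-0.1,"roll":0,"claw":1},{"x":0,"y":0,"z":-0.1,"roll":0,"claw":1}]'

```text
clock: 8.88
eef_pos: [585.8, -78.9, 99.6]
tool_rot: [3.142, 0.0, 1.572]
force: [-2.1, -0.2, 2.8]
width: 20.6
```

Contact came at the height where the collar should meet the rim. Releasing now.

send_rows --rows '[{"x":0,"y":0,"z":0,"roll":0,"claw":0.5},{"x":0,"y":0,"z":0,"roll":0,"claw":0},{"x":0,"y":0,"z":0,"roll":0,"claw":0},{"x":0,"y":0,"z":0,"roll":0,"claw":0},{"x":0,"y":0,"z":0,"roll":0,"claw":0}]'

```text
clock: 9.3
eef_pos: [586.0, -78.9, 99.1]
tool_rot: [3.141, -0.0, 1.572]
force: [0.6, -0.7, -0.7]
width: 79.4
```

send_rows --rows '[{"x":0,"y":0,"z":0,"roll":0,"claw":0},{"x":0,"y":0,"z":0,"roll":0,"claw":0}]'

```text
clock: 9.47
eef_pos: [585.8, -78.9, 99.0]
tool_rot: [-3.142, -0.0, 1.572]
force: [0.3, 0.0, -0.3]
width: 85.6
```

send_rows --rows '[{"x":0,"y":0,"z":2,"roll":0,"claw":0},{"x":0,"y":0,"z":5,"roll":0,"claw":0},{"x":0,"y":0,"z":9,"roll":0,"claw":0},{"x":0,"y":0,"z":13,"roll":0,"claw":0},{"x":0,"y":0,"z":17,"roll":0,"claw":0}]'

```text
clock: 9.88
eef_pos: [585.3, -78.8, 270.7]
tool_rot: [-3.141, -0.0, 1.572]
force: [0.9, -1.0, -0.6]
width: 85.6
```

send_rows --rows '[{"x":-4,"y":0,"z":0,"roll":0,"claw":0},{"x":-8,"y":0,"z":0,"roll":0,"claw":0},{"x":-8,"y":0,"z":0,"roll":0,"claw":0},{"x":-8,"y":0,"z":0,"roll":0,"claw":0}]'

```text
clock: 10.22
eef_pos: [503.0, -79.3, 269.1]
tool_rot: [-3.139, 0.001, 1.572]
force: [0.8, 1.0, -0.0]
width: 85.3
```

```bash
python3 cl.py | awk '$2>63'
python3 - <<'E'
from cl import *
ims=[]
for c in("scene","side"):
    p,d,W=cloud(c);ims.append(cv2.resize(p[120:312,60:316] if c=="scene" else p[90:282,150:406],(512,384)))
    m=(d>0)&(abs(W[...,0]-585)<32)&(abs(W[...,1]+78)<32)&(W[...,2]>110)&(W[...,2]<150);q=W[m]
    print(c,"top",len(q),np.round(q.min(0)),np.round(q.max(0)))
print(ctrl.read_state()["clock"])
cv2.imwrite("pics/f.png",cv2.resize(np.hstack(ims),(800,300)))
E
```

```text
scene 64 22 [580. -91.  64.] [611. -52.  67.] [117. 111. 109.]
scene 67 83 [569. -96.  67.] [611. -52.  70.] [191. 185. 182.]
scene 70 33 [575. -91.  70.] [609. -53.  73.] [169. 162. 159.]
scene 73 36 [574. -95.  73.] [605. -59.  76.] [172. 166. 164.]
scene 76 106 [571. -94.  76.] [606. -57.  79.] [204. 197. 194.]
scene 79 11 [591. -91.  79.] [597. -63.  82.] [113. 109. 105.]
scene 82 11 [585. -83.  82.] [597. -65.  85.] [70. 65. 67.]
scene 85 9 [591. -85.  85.] [599. -66.  88.] [65. 63. 59.]
scene 88 16 [587. -84.  88.] [599. -66.  91.] [66. 64. 62.]
scene 91 9 [594. -84.  92.] [597. -68.  94.] [66. 65. 61.]
side 64 31 [564. -81.  64.] [604. -52.  67.] [138. 131. 131.]
side 67 46 [564. -90.  67.] [605. -53.  70.] [144. 138. 137.]
side 70 39 [567. -81.  70.] [606. -52.  73.] [137. 131. 130.]
side 73 31 [568. -87.  73.] [598. -56.  76.] [137. 132. 131.]
side 76 81 [568. -93.  76.] [605. -55.  79.] [142. 136. 135.]
side 79 14 [575. -76.  79.] [598. -56.  82.] [98. 94. 94.]
side 82 15 [575. -82.  82.] [595. -64.  85.] [79. 76. 75.]
side 85 18 [575. -82.  85.] [595. -64.  88.] [75. 72. 70.]
side 88 15 [575. -82.  88.] [595. -64.  91.] [71. 68. 66.]
side 91 18 [576. -82.  91.] [593. -64.  94.] [74. 72. 71.]
scene top 144 [577. -86. 110.] [598. -65. 129.]
side top 130 [575. -84. 110.] [596. -62. 129.]
10.4167
```

View pics/f.png

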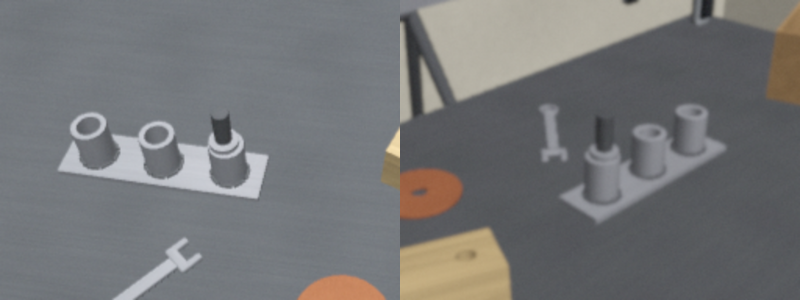

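```bash
python3 -c "
from cell import ctrl
print(ctrl.finish_job())"
```

```text
the job is handed in; nothing more can be done
None
```

The pin is standing fully home in the left bore, released, and I handed the job in at about 10.4 s of robot time. No verdict was reported.

I took the pin from the rack and probed the left bush first. It went past the blind depth with no rise in force, and contact came only where the collar should meet the rim. So the left bore is the through one, and I did not need to probe the other two.

**Last checks, after letting go:**
- **Height:** both outside cameras put the collar top at about 78 mm and the rim at about 70 mm. That difference is the collar's 8 mm thickness, so it is seated on the rim.
- **Position:** the pin axis is at about (586, -75) mm, within 2 mm of the bore's centre as the same cameras show it.
- **Upright:** the grip stays at the same x and y from the collar to its top, within about 2 mm, so it stands upright.
- **Clear of the robot:** the gripper is open and well away from the pin.

**One disagreement:** my first wrist-camera measurement put the bore at about y = -84 mm, while the outside cameras put it at about -75 mm. A likely cause is that I read the wrist camera's pose a little after taking the picture, while the arm was still settling. I noticed it during insertion, when the collar sat off-centre, and shifted the pin about 6 mm in y before seating it. There was no side-force reading of note.

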